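# Pin the retaining bar of the culture-slant stand

## Task

The blue retaining bar of the slanting tube stand is hanging open. Swing it across the tubes by its black knob until the hole in its end lines up with the holes of the fork, then take the red-handled locking pin out of its upright holder and push it through fork and bar until its collar sits flat on the fork, and let go. Do not knock about the bottle and the dish that stand nearby.

Things in the scene. Friction and masses are not known exactly. Their poses are not given: they have to be found in the camera images.
- fork_hole (a point): Centre of the hole mouth in the outer face of the aluminium fork, right end of the deck. z: along the hole, outward, square to the deck (25 deg off vertical, leaning to the robot); x: up the slope; y: level, left, toward the bar's pivot. Two 8 mm plates with 17 mm holes, 14 mm apart (gap 8 to 22 mm below this point), open up and down the slope; a block closes it 26 mm off at -y. Deck 45 mm below.
- stand: Fixed slanting tube stand: steel tube frame with a white deck (210 mm along the slope, 260 mm wide) that rises away from the robot at 25 degrees; four culture tubes are fixed in its grooves, below the bar. Origin: centre of its foot on the bench; x horizontal, in the uphill direction, z up.
- bar_pivot (a point): Pivot axis of the retaining bar at mid-thickness of the bar, left on the deck: in fork_hole's frame at +170 mm y, -15 mm z. Axes as fork_hole (the pivot axis is z).
- retaining_bar (a joint): Angle of the blue retaining bar (8 mm thick, 28 mm wide), rad. 0: its hole is in line with the fork's; positive: open, swung down the slope to the robot. Travel -0.15 to 1.1: it can go past the line, no stop or click at 0. Friction (0.25 N m) keeps it where it is left. It turns parallel to the deck; its end passes between the fork's plates.
- bar_knob (a point): Centre of the bar's black knob, a round post of 20 mm diameter, 38 mm long, square to the deck, 85 mm from the pivot axis; its top is 19 mm beyond this point, the bar's upper face 27 mm below it. This point is 31 mm above bar_pivot along z. Axes turn with the bar: z along the knob outward, -y from the pivot toward the bar's hole.
- bar_hole (a point): Centre of the 18 mm hole in the free end of the bar, on the bar's upper face, 170 mm from the pivot. Lined up, it lies 11 mm below fork_hole along the hole's axis.
- pin_grip (a point): Middle of the locking pin's red round handle (24 mm diameter, 50 mm long). z: from tip to handle. The pin is 97 mm long, about 0.12 kg. At the start it stands tip down, handle centre 80 mm above the bench, in a hole right through the holder block; lift it straight up by 50 mm to clear it.
- pin_holder: Fixed grey upright holder of the pin: block 60 x 60 mm, 50 mm high, 17 mm hole down its middle, on an 84 mm square foot. Origin: centre of its underside on the bench, z up along the hole.
- pin_collar (a point): Centre of the underside of the pin's steel collar (30 mm in diameter, 5 mm thick), 30 mm below pin_grip along the pin; this face must sit on the fork's upper face.
- pin_tip (a point): Tip of the pin, 42 mm below the collar's underside. The shank is 14 mm in diameter; the last 12 mm taper to 6 mm.
- bottle_centre (a point): Centre (half-way up) of the white reagent bottle, 47 mm in diameter, 100 mm high, standing loose: leave it alone.
- dish_centre (a point): Centre of the loose petri dish, 93 mm in diameter, 16 mm high, lying on the bench: leave it alone.
There are look-alikes about, which are no part of the job. What is shaped like the part that bears pin_grip but green or purple is not meant.

How it is judged:
By the outcome, as a careful person would: the job done as asked, in the order asked, and still so for the second after the job is handed in, with the robot touching nothing.
It also fails if it takes over 56 s, if anything falls off the work surface, if the arm or the gripper's body presses on something with over 40 N, if the wrist force passes 120 N, or if a joint passes its speed limit or range.

## Robot

A 6-joint arm with a two-finger parallel gripper is mounted at the origin on a cart in front of the work surface, level with it; the furniture and walls round the work are solid. World frame = base frame: x ahead of the robot, y to its left, z up, the work surface at z = 0. Lengths are in m, angles in rad, forces in N, time in s.
With the tool pointing down it reaches from about 0.35 to 0.95 m from the base axis. Payload 17.4 kg.
Tool frame: the origin (TCP) lies midway between the tips of the shut fingers; the grasp point (between the pads) lies grip_point_offset behind it (grip_point_offset is the distance from the TCP to the grasp point, in m); z points along the fingers, y is the line along which they close (so a half turn about z gives the same grasp; the last joint's range is limited). The gripper opens to 93 mm and grips with 3 to 60 N. Pads are 15 mm wide; open, the fingers measure 128 mm over their backs; the gripper's body (75 mm by 188 mm) begins 65 mm behind the grasp point.
Start: joints at [-1.215, 0.116, 1.442, -0, 1.584, -0.038], TCP at [0.259, -0.623, 0.191] pointing down, gripper open.
Joint ranges: [-2.83, 2.83], [-0.83, 2.19], [0.07, 2.5], [-1.14, 4.28], [0.01, 3], [-2.97, 2.97]. Speed limits (rad/s): [1.89, 1.89, 2.22, 3.14, 3.14, 3.14].

## Interface

Orientations are given as a rotation vector (axis times angle).
In Python, from rig import * gives the robot as it stands. Calls block until the motion is done:
- move_ptp(position, orientation): joint-space move of the TCP to a pose.
- move_straight(position, rate=0.15, rot=None, f_stop=None): straight line of the TCP; rot=None keeps the orientation; rate is the mean speed in m/s. With f_stop (N) it stops when the force on the tool has changed by that much, and returns True; else False.
- move_j(angles): joint-space move.
- grip(opening, grip_force=None): finger opening in m; grip_force is the grip in N (None keeps the last); returns when the fingers have stopped.
- hold(seconds).
- inverse_kinematics(position, orientation): joint angles nearest the present ones, or None.
- snapshot(name): name is "side" or "top" or "wrist"; returns a dict with "image" (400x640x3 uint8, red, green, blue), "range_z" (400x640 float32, m along the optical axis (not along the pixel's ray), 0 where there is no reading), "vfov" (degrees; the focal length in pixels is half the picture's height over the tangent of half this angle, whatever the lens; pixels are square), "cx", "cy" (the principal point, pixels), "R" (3x3) and "t" (3): a world point X has camera coordinates R X + t; the wrist camera has in their place "mount" (4x4, takes a point from camera to tool coordinates, whose origin is the TCP and whose axes are the flange's). Camera axes: x right, y down, z forward; pixel columns grow to the right and rows downward; lengths in m; the calibration is good to about 2 mm. A picture is of the moment at which its call begins: read the wrist's pose just before it.
A pose or a line that the arm cannot do raises MotionError and nothing moves.
- finish_job(): hands the job in; it is judged then, once.
Readings, each from a call of its own:
- read_time(): time.
- read_q(): joint angles.
- read_dq(): joint speeds.
- read_effort(): joint torques, N m.
- read_tool_pos(): TCP position.
- read_tcp_rot(): TCP orientation.
- read_contact_force(): force on the tool from outside, world axes, zero at the start.
- read_ft_torque(): the same for the moment, N m.
- read_finger_gap(): finger opening in m.
- read_finger_force(): force on a finger pad.
Only numpy, scipy, OpenCV 4.12 (cv2) and the standard library are available. Lean on these libraries where they do the work, as an engineer would, in place of code of your own. Each camera call takes 0.05 s, during which the arm holds its last target. There are 200 camera calls.

## Working session

There is one attempt and no reset: what is moved stays moved. The work goes in short steps, each a Python script; the robot and the scene stay as the last script left them, time stands still between calls to the robot, and variables do not carry over. Pictures are saved under pics/ and viewed, at most 11 in all, crops included, and the job is handed in when it is done.

```bash
mkdir -p pics; ls
cat > h.py <<'E'
import numpy as np, cv2, pickle
from scipy.spatial.transform import Rotation as Rn
def snap(name):
    from rig import snapshot,read_tool_pos,read_tcp_rot
    p,r=np.array(read_tool_pos()),np.array(read_tcp_rot())
    s=snapshot(name); 
    if 'mount' in s:
        T=np.eye(4);T[:3,:3]=Rn.from_rotvec(r).as_matrix();T[:3,3]=p
        C=np.linalg.inv(T@np.array(s['mount'])); s['R'],s['t']=C[:3,:3],C[:3,3]
    s['R']=np.array(s['R']);s['t']=np.array(s['t'])
    s['f']=s['image'].shape[0]/2/np.tan(np.radians(s['vfov'])/2)
    return s
def save(s,fn,crop=None,k=1):
    im=s['image'][:,:,::-1]
    if crop: im=im[crop[1]:crop[3],crop[0]:crop[2]]
    cv2.imwrite('pics/'+fn,cv2.resize(im,None,fx=k,fy=k))
def cloud(s):
    v,u=np.indices(s['range_z'].shape);z=s['range_z']
    c=np.stack([(u-s['cx'])/s['f']*z,(v-s['cy'])/s['f']*z,z],-1)
    return (c-s['t'])@s['R']
def ray(s,u,v):
    d=np.array([(u-s['cx'])/s['f'],(v-s['cy'])/s['f'],1.])
    return -s['R'].T@s['t'], s['R'].T@d
def onplane(s,u,v,P,n):
    o,d=ray(s,u,v); return o+d*(np.dot(n,P-o)/np.dot(n,d))
def proj(s,X):
    c=s['R']@X+s['t']; return c[:2]/c[2]*s['f']+[s['cx'],s['cy']]
E
python3 - <<'E'
from rig import *; from h import *
print(read_time(),grip_point_offset)
d={}
for n in ('side','top','wrist'):
    s=snap(n);d[n]=s;save(s,n+'0.png');print(n,s['f'],s['cx'],s['cy'],-s['R'].T@s['t'],s['R'][2])
pickle.dump(d,open('d0.pkl','wb'))
E
```

```text
pics
0.0 0.0188
side 456.1598163390444 325.31351355587975 199.1460363316581 [ 0.49274932 -0.97270215  0.68780646] [ 0.08112149  0.86726877 -0.49118651]
top 439.858249587708 316.96072235390744 201.64707019595696 [0.3629568  0.06520234 1.2488627 ] [ 0.20187677 -0.00806269 -0.97937774]
wrist 311.44492024011043 317.94489711767847 197.4845711274839 [ 0.32565138 -0.59570127  0.3845786 ] [-0.23997401 -0.09980801 -0.96563494]
```

View pics/side0.png

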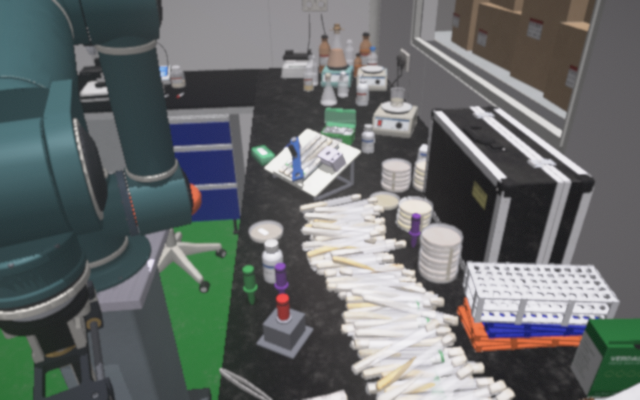

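View pics/top0.png

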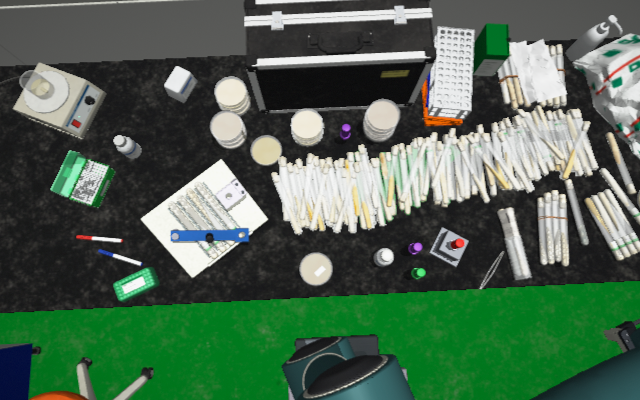

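The red-handled pin stands in the grey holder: side (283,305), top (458,243). The look-alikes are green at top (418,272) and purple at top (416,248) and (345,131). None of those is red or in the holder, so the red one is the pin meant. In the top view the bar runs from (175,235) to (245,235) with its knob at (209,237), and the fork is at (232,194).

Run:
```python
from h import *
d=pickle.load(open('d0.pkl','rb'));s=d['top'];C=cloud(s)
im=s['image'].astype(int);hsv=cv2.cvtColor(s['image'],cv2.COLOR_RGB2HSV)
def rep(n,m,box):
    M=np.zeros(m.shape,bool);M[box[1]:box[3],box[0]:box[2]]=1;m=m&M&(s['range_z']>0)
    v,u=np.nonzero(m);P=C[m];print(n,len(u),u.mean().round(1),v.mean().round(1),P.mean(0).round(4),'z',np.percentile(P[:,2],[5,50,95]).round(3));return m,P
H,S,V=hsv[...,0],hsv[...,1],hsv[...,2]
red=((H<8)|(H>172))&(S>120)&(V>80)
rep('red',red,(430,225,480,270))
rep('holder',(S<60)&(V>60)&(V<190),(425,225,480,270))
blue=(H>100)&(H<125)&(S>120)
m,Pb=rep('bar',blue,(150,215,265,260))
m,P=rep('knob',(V<60),(195,228,222,248))
m,P=rep('bottle',V>150,(370,245,396,270))
m,P=rep('dish',V>120,(295,250,338,290))
w,Pd=rep('deck',(V>200)&(S<40),(140,160,268,277))
# deck plane RANSAC-ish
P=Pd
for _ in range(6):
    A=np.c_[P[:,:2],np.ones(len(P))];c=np.linalg.lstsq(A,P[:,2],rcond=None)[0]
    r=Pd[:,2]-np.c_[Pd[:,:2],np.ones(len(Pd))]@c; P=Pd[abs(r)<.008]
n=np.r_[-c[:2],1];n/=np.linalg.norm(n);print('deck n',n,len(P),'tilt',np.degrees(np.arccos(n[2])),'az',np.degrees(np.arctan2(-n[1],-n[0])),c)
save(s,'c_top.png',(135,150,275,285),4.3)
m=cv2.imread('pics/top0.png')[225:290,395:480];k=d['side']['image'][255:365,235:325,::-1]
a=cv2.resize(m,(523,400));b=cv2.resize(k,(270,330));o=np.zeros((400,793,3),np.uint8);o[:,:523]=a;o[:330,523:]=b;cv2.imwrite('pics/c_pin.png',o)
```

```text
red 93 457.4 243.4 [ 0.4697 -0.3062  0.0961] z [0.066 0.103 0.108]
holder 461 445.5 246.3 [ 0.4702 -0.296   0.0224] z [-0.001  0.008  0.054]
bar 710 211.9 235.0 [0.525  0.3355 0.0987] z [0.073 0.1   0.125]
knob 54 209.1 237.9 [0.5122 0.3337 0.1402] z [0.129 0.144 0.147]
bottle 202 385.2 255.8 [ 0.448  -0.1164  0.0847] z [0.068 0.096 0.104]
dish 847 315.5 268.5 [0.4282 0.0689 0.015 ] z [0.011 0.015 0.019]
deck 5697 203.8 216.0 [0.5767 0.3573 0.0963] z [0.048 0.104 0.137]
deck n [-0.38764217 -0.15954233  0.90789856] 2624 tilt 24.783455532153834 az 22.370652350647525 [ 0.42696639  0.17572705 -0.21082486]
```

View pics/c_top.png

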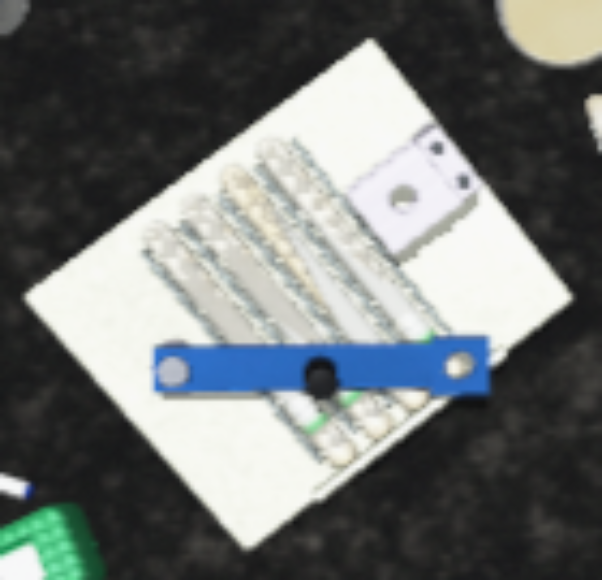

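View pics/c_pin.png

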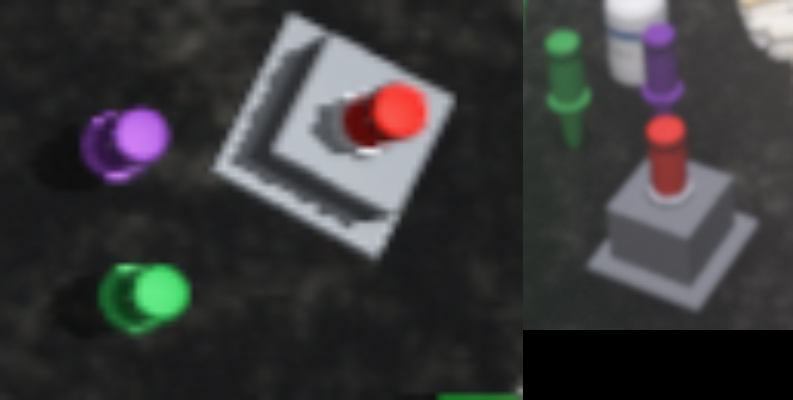

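The crops confirm it. The red pin is seated in the grey holder, and the purple and green look-alikes stand free. In the stand crop, in full-image pixels, the pivot is at (175,236), the bar hole at (242,235), the knob top at (209,238) and the fork hole at (229,196).

```bash
cat > geo.py <<'E'
from h import *
def frame(az,tilt=25):
    a,t=np.radians(az),np.radians(tilt)
    x=np.array([np.cos(a)*np.cos(t),np.sin(a)*np.cos(t),np.sin(t)])
    y=np.array([-np.sin(a),np.cos(a),0]); return np.c_[x,y,np.cross(x,y)]
E
python3 - <<'E'
from geo import *
from rig import *
d=pickle.load(open('d0.pkl','rb'));s=d['top'];C=cloud(s)
px=lambda u,v:(u/4.3+135,v/4.3+150)
# deck depth at clean deck patches
pts=[C[int(v)-1:int(v)+2,int(u)-1:int(u)+2].reshape(-1,3).mean(0) for u,v in [px(*q) for q in [(100,300),(230,490),(130,340),(360,100),(330,130),(500,300),(490,270),(250,460),(520,290)]]]
pts=np.array(pts);c=np.linalg.lstsq(np.c_[pts[:,:2],np.ones(len(pts))],pts[:,2],rcond=None)[0]
n=np.r_[-c[:2],1];n/=np.linalg.norm(n);print('n',n,'tilt',np.degrees(np.arccos(n[2])),'az',np.degrees(np.arctan2(-n[1],-n[0])),'res',(pts[:,2]-np.c_[pts[:,:2],np.ones(len(pts))]@c).round(4))
P0=pts.mean(0)
az=36
for _ in range(5):
    F=frame(az);n=F[:,2]
    P=lambda q,h:onplane(s,*px(*q),P0+h*n,n)
    cor=[P(q,0) for q in [(371,38),(573,297),(248,549),(24,297)]]
    e=[(cor[0]-cor[1]),(cor[3]-cor[2]),]; L=[np.linalg.norm(cor[i]-cor[(i+1)%4]) for i in range(4)]
    az=np.mean([np.degrees(np.arctan2(v[1],v[0])) for v in e])
print('az',az,'sides',np.round(L,3))
fh=P((404,199),45);pv=P((172,371),34);bh=P((459,365),34);kn=P((320,378),45-15+50)
print('fork',fh,'loc',C[196,227])
for k,v in dict(pivot=pv,bhole=bh,knobtop=kn).items(): print(k,v,'in fork frame',(F.T@(v-fh)).round(4))
r=F.T@(bh-pv);print('angle hole',np.arctan2(-r[0],-r[1]),np.hypot(r[0],r[1]))
r=F.T@(kn-pv);print('angle knob',np.arctan2(-r[0],-r[1]),np.hypot(r[0],r[1]))
print('pin',onplane(s,460,242.9,np.array([0,0,.105]),np.array([0,0,1.])))
w=d['side'];hsv=cv2.cvtColor(w['image'],cv2.COLOR_RGB2HSV);m=((hsv[...,0]<8)|(hsv[...,0]>172))&(hsv[...,1]>120);m[:280]=0;m[:,:270]=0;m[325:]=0;m[:,300:]=0
v,u=np.nonzero(m);print('pin side',onplane(w,u.mean(),v.mean(),np.array([0,0,.08]),np.array([0,0,1.])),len(u))
print(s['mount'] if 'mount' in s else d['wrist']['mount'])
E
```

```text
n [-0.55857385 -0.20833148  0.80286565] tilt 36.59537064650187 az 20.45402405965688 res [-0.0158  0.0181 -0.008   0.1047 -0.0494 -0.0186 -0.0246  0.0125 -0.0189]
az 35.89857228228726 sides [0.206 0.254 0.205 0.255]
fork [-9.3703692  -8.23437036 43.64951684] loc [0.62891749 0.29633394 0.09481601]
pivot [ -4.15248095 -10.08848494  32.97638807] in fork frame [ -1.6652  -4.5615 -11.    ]
bhole [-4.17558203 -5.46081435 34.23296201] in fork frame [  1.3081  -0.7992 -11.    ]
knobtop [-10.10961814 -18.73342348  79.11784705] in fork frame [ 8.8675 -8.0714 35.    ]
angle hole -2.472790190090452 4.7952942335168
angle knob -1.2491299811316 11.102102646388403
pin [ 0.46983794 -0.31035538  0.105     ]
pin side [ 0.47050401 -0.30273468  0.08      ] 274
[[-2.56694355e-05 -9.65621241e-01 -2.59953110e-01  7.21817529e-02]
 [ 9.99999366e-01 -3.17441728e-04  1.08042199e-03  6.78635166e-05]
 [-1.12579839e-03 -2.59952917e-01  9.65620636e-01 -1.94566722e-01]
 [ 0.00000000e+00  0.00000000e+00  0.00000000e+00  1.00000000e+00]]
```

Run:
```python
from geo import *
d=pickle.load(open('d0.pkl','rb'));s=d['top'];C=cloud(s)
px=lambda u,v:(u/4.3+135,v/4.3+150)
F=frame(35.9);n=F[:,2]
h=np.array([np.median((C[int(v)-1:int(v)+2,int(u)-1:int(u)+2].reshape(-1,3)@n)) for u,v in [px(*q) for q in [(100,300),(230,490),(130,340),(360,100),(330,120),(500,300),(490,270),(250,460),(520,290),(150,420)]]])
print('n.h',h.round(4))
P0=n*np.median(h)
P=lambda q,h:onplane(s,*px(*q),P0+h*n,n)
cor=[P(q,0) for q in [(371,38),(573,297),(248,549),(24,297)]]
print('sides',[np.linalg.norm(cor[i]-cor[(i+1)%4]).round(4) for i in range(4)],'z',[c[2].round(3) for c in cor])
fh=P((404,199),.045);pv=P((172,371),.034);bh=P((459,365),.034);kn=P((320,378),.08)
print('fork',fh)
for k,v in dict(pivot=pv,bhole=bh,knobtop=kn).items(): print(k,v,'in fork frame',(F.T@(v-fh)).round(4))
r=F.T@(bh-pv);print('angle hole',np.arctan2(-r[0],-r[1]),np.hypot(r[0],r[1]))
r=F.T@(kn-pv);print('angle knob',np.arctan2(-r[0],-r[1]),np.hypot(r[0],r[1]))
```

```text
n.h [-0.2076 -0.208  -0.2062 -0.2041 -0.2074 -0.2057 -0.2066 -0.2073 -0.205
 -0.2077]
sides [np.float64(0.2087), np.float64(0.2577), np.float64(0.2078), np.float64(0.2585)] z [np.float64(0.128), np.float64(0.04), np.float64(0.04), np.float64(0.128)]
fork [0.61916187 0.28366749 0.13277323]
pivot [0.52316777 0.42546244 0.12314734] in fork frame [ 0.0008  0.1711 -0.011 ]
bhole [0.52398761 0.26126961 0.07856178] in fork frame [-0.1047  0.0377 -0.011 ]
knobtop [0.51155667 0.33194413 0.14394617] in fork frame [-0.0486  0.1022  0.035 ]
angle hole 0.668826845786306 0.17014062229513663
angle knob 0.6220377854414436 0.0848356341179392
```

Everything agrees with the given sizes: pivot at +171 mm y, -11 mm z; radii 170 and 85 mm; tilt 25°. Next I move the wrist camera over the knob for a closer check.

```bash
cat >> geo.py <<'E'
F=frame(35.9); FH=np.array([.6192,.2837,.1328]); n=F[:,2]
W=lambda *p: FH+F@np.array(p)
def bar(th): return F@Rn.from_euler('z',-th).as_matrix()
def knob(th): return W(-.085*np.sin(th),.17-.085*np.cos(th),.016)
def tool(B,sg): # z=-n, y=sg*B.x
    y=sg*B[:,0];z=-B[:,2];return Rn.from_matrix(np.c_[np.cross(y,z),y,z]).as_rotvec()
E
python3 - <<'E'
from geo import *; from rig import *
for sg in (1,-1):
    for th in (.65,0):
        for h in (.1,-.0188):
            q=inverse_kinematics(knob(th)+h*n,tool(bar(th),sg)); print(sg,th,h,None if q is None else np.round(q,2))
    for rr in (tool(F,sg),tool(F@Rn.from_euler('z',90,degrees=True).as_matrix(),sg)):
      for h in (.1,.0112):
        q=inverse_kinematics(W(0,0,h),rr); print('ins',sg,h,None if q is None else np.round(q,2))
E
```

```text
1 0.65 0.1 [ 0.5  -0.43  1.93  0.06  1.2   0.51]
1 0.65 -0.0188 [ 0.51 -0.26  1.98  0.06  0.99  0.51]
1 0 0.1 [ 0.47 -0.32  1.82  0.07  1.21 -0.16]
1 0 -0.0188 [ 0.49 -0.16  1.86  0.07  1.01 -0.16]
ins 1 0.1 [ 0.31 -0.26  1.8   0.14  1.19 -0.34]
ins 1 0.0112 [ 0.33 -0.15  1.83  0.14  1.04 -0.34]
ins 1 0.1 [ 0.31 -0.26  1.8   0.14  1.19 -1.91]
ins 1 0.0112 [ 0.33 -0.15  1.83  0.14  1.04 -1.91]
-1 0.65 0.1 [ 0.5  -0.43  1.93  0.06  1.2  -2.63]
-1 0.65 -0.0188 [ 0.51 -0.26  1.98  0.06  0.99 -2.63]
-1 0 0.1 None
-1 0 -0.0188 None
ins -1 0.1 [ 0.31 -0.26  1.8   0.14  1.19  2.8 ]
ins -1 0.0112 [ 0.33 -0.15  1.83  0.14  1.04  2.8 ]
ins -1 0.1 [ 0.31 -0.26  1.8   0.14  1.19  1.23]
ins -1 0.0112 [ 0.33 -0.15  1.83  0.14  1.04  1.23]
```

Run:
```python
from geo import *; from rig import *
th=.65
move_ptp(knob(th)+.1*n,tool(bar(th),1)); grip(.06,25)
s=snap('wrist');pickle.dump(s,open('w1.pkl','wb'));save(s,'w1.png')
print(read_time(),read_tool_pos())
for k,p in dict(fork=W(0,0,0),pivot=W(0,.17,-.011),knobtop=knob(th)+.019*n,hole=W(-.17*np.sin(th),.17-.17*np.cos(th),-.011)).items(): print(k,proj(s,p).round(1))
```

```text
4.2333 [0.48172741 0.31051334 0.21620328]
fork [413.9 232.4]
pivot [317.4  99.8]
knobtop [317.4 195. ]
hole [317.4 257.5]
```

View pics/w1.png

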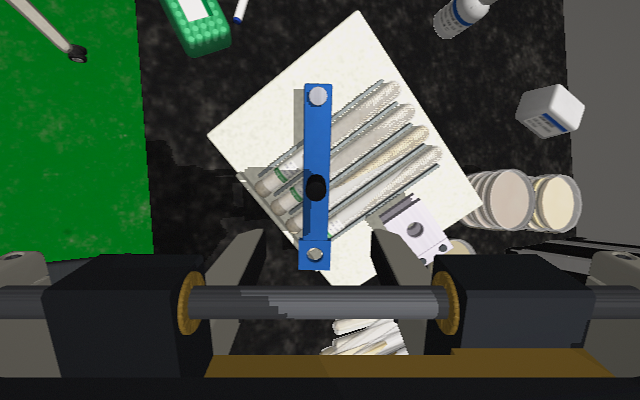

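The wrist view shows the pivot at (317,95), knob top at (316,186), bar hole at (315,254) and fork hole at (414,229). That is 3 to 5 px from the prediction. I'll check plane height with the wrist depth, then grasp the knob.

Run:
```python
from geo import *
s=pickle.load(open('w1.pkl','rb'));C=cloud(s)
L=lambda p:(F.T@(np.array(p)-FH)).round(4)
for nm,(u,v) in dict(deck1=(250,120),deck2=(340,40),deck3=(370,50),deck4=(460,200),deck5=(235,145),fork=(400,232),fork2=(420,250),fork3=(395,225),barA=(318,125),barB=(316,225),knob=(316,190)).items():
    print(nm,L(np.median(C[v-1:v+2,u-1:u+2].reshape(-1,3),0)))
def blob(mask,box):
    x0,y0,x1,y1=box;m=mask[y0:y1,x0:x1].astype(np.uint8);k,l,st,c=cv2.connectedComponentsWithStats(m);i=1+np.argmax(st[1:,4]);return c[i]+[x0,y0],st[i]
hsv=cv2.cvtColor(s['image'],cv2.COLOR_RGB2HSV);V=hsv[...,2];S=hsv[...,1]
print(blob((S<80),(307,85,330,106)),blob(S<80,(305,244,327,265)),blob(V<40,(304,172,330,205)),blob(V<190,(405,219,424,240)))
for nm,q,h in (('pivot',(317.5,95.5),-.011),('hole',(315,254),-.011),('fork',(414.5,229.5),0)):
    print(nm,L(onplane(s,*q,FH+h*n,n)))
```

```text
deck1 [-0.0715  0.1991 -0.0442]
deck2 [ 0.0553  0.204  -0.0439]
deck3 [ 0.0745  0.1773 -0.0438]
deck4 [ 0.066  -0.0204 -0.0436]
deck5 [-0.1027  0.1886 -0.0442]
fork [-0.0117  0.0102  0.0018]
fork2 [-0.0058 -0.02    0.0019]
fork3 [-0.011   0.0195  0.0014]
barA [-0.0141  0.1502 -0.0099]
barB [-0.08    0.0669 -0.0094]
knob [-0.0493  0.1071  0.0365]
(array([317.68231047,  95.60288809]), array([  2,   2,  19,  19, 277], dtype=int32)) (array([314.4109589 , 253.37671233]), array([  2,   4,  16,  12, 146], dtype=int32)) (array([315.48642534, 187.51809955]), array([  2,   2,  20,  27, 442], dtype=int32)) (array([414.95283019, 229.48113208]), array([  2,   3,  17,  16, 212], dtype=int32))
pivot [ 0.0025  0.1731 -0.011 ]
hole [-0.1024  0.0398 -0.011 ]
fork [ 0.0023  0.0024 -0.    ]
```

```bash
sed -i 's/^F=frame.*/F=frame(35.9); n=F[:,2]; FH=np.array([.6192,.2837,.1328])+F@[.0015,.0015,.0007]/' geo.py
python3 - <<'E'
from geo import *; from rig import *
G=grip_point_offset
T=lambda th:knob(th)-G*n
th=.667
print(move_straight(T(th),rate=.12,rot=tool(bar(th),1),f_stop=25))
grip(.012,25); print(read_finger_gap(),read_contact_force())
for t in np.linspace(th,0,6)[1:]:
    move_straight(T(t),rate=.1,rot=tool(bar(t),1))
print(read_time(),np.round(read_contact_force(),1),read_finger_gap(),(read_tool_pos()-T(0)).round(4))
s=snap('wrist');pickle.dump(s,open('w2.pkl','wb'));save(s,'w2.png')
t=snap('top');pickle.dump(t,open('t2.pkl','wb'))
print('fork pred',proj(s,FH).round(1))
a=cv2.resize(s['image'][90:290,160:480],(800,500))[:,:,::-1];cv2.imwrite('pics/w2c.png',a)
E
```

```text
False
0.019059991000615298 [-3.6589759  -2.07076374  1.07957882]
7.5167 [ 3.  -0.7  1.9] 0.019135106620823357 [-0.0001 -0.      0.    ]
fork pred [318.3 337.1]
```

View pics/w2c.png

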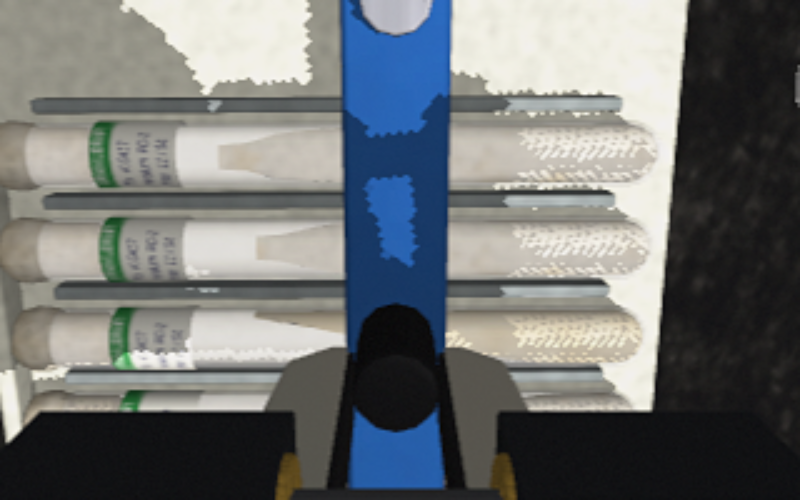

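The knob is held and the bar lies across the tubes. I let go, back off, and look straight down the fork hole.

```bash
cat > look.py <<'E'
from geo import *; from rig import *
def look(D,fn):
    M=np.array(snapshot('wrist')['mount'])
    Rt=np.c_[F[:,0],-F[:,1],-n]@M[:3,:3].T
    p=FH+D*n-Rt@M[:3,3]
    move_straight(p,rate=.25,rot=Rn.from_matrix(Rt).as_rotvec())
    s=snap('wrist');pickle.dump(s,open(fn+'.pkl','wb'))
    a,b=proj(s,FH).astype(int);print('pred',proj(s,FH),'t',read_time())
    c=s['image'][max(b-40,0):b+40,a-60:a+60][:,:,::-1]
    cv2.imwrite('pics/'+fn+'.png',cv2.resize(c,None,fx=6,fy=6,interpolation=cv2.INTER_NEAREST))
    return s
E
python3 - <<'E'
from look import *
grip(.05); move_straight(np.array(read_tool_pos())+.07*n,rate=.2)
look(.27,'l1')
E
```

```text
pred [319.04638726 197.04234731] t 9.5667
```

View pics/l1.png

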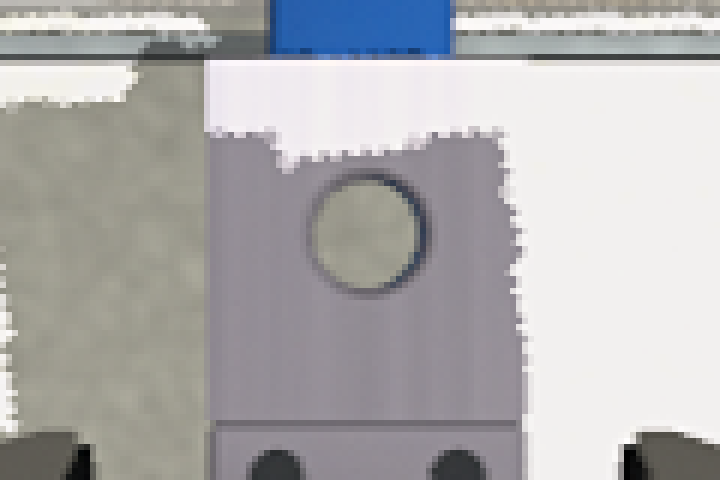

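The fork hole shows at (320.5,196), with only a sliver of blue at its right edge, so the bar hole is within about 1 mm of the line. I refine the fork point a little and go to the pin.

```bash
sed -i 's/\[.0015,.0015,.0007\]/[.0023,.0021,.0010]/' geo.py
cat >> geo.py <<'E'
def down(az): # tool pointing down, tool x at az (deg)
    a=np.radians(az);x=np.array([np.cos(a),np.sin(a),0]);z=np.array([0,0,-1.]);return Rn.from_matrix(np.c_[x,np.cross(z,x),z]).as_rotvec()
E
python3 - <<'E'
from geo import *; from rig import *
p=np.array(read_tool_pos());move_straight(p+[-.03,-.02,.07],rate=.25)
pin=np.array([.470,-.307])
move_ptp(np.r_[pin,.19],down(57))
s=snap('wrist');pickle.dump(s,open('w3.pkl','wb'))
hsv=cv2.cvtColor(s['image'],cv2.COLOR_RGB2HSV);m=(((hsv[...,0]<8)|(hsv[...,0]>172))&(hsv[...,1]>110)).astype(np.uint8)
k,l,st,c=cv2.connectedComponentsWithStats(m)
for i in range(1,k):
    if st[i,4]>30: print(st[i],c[i])
print('pred top',proj(s,np.r_[pin,.105]).round(1),'bot',proj(s,np.r_[pin,.055]).round(1),'t',read_time(),np.round(read_q(),2))
a,b=proj(s,np.r_[pin,.09]).astype(int);save(s,'w3c.png',(a-70,max(b-70,0),a+70,b+50),5)
print('crop origin',a-70,max(b-70,0))
E
```

```text
[307 174  25  33 637] [318.95761381 190.70486656]
pred top [317.4 194.7] bot [317.4 183.1] t 12.0083 [-0.62 -0.13  1.69  0.    1.58 -0.05]
crop origin 247 120
```

View pics/w3c.png

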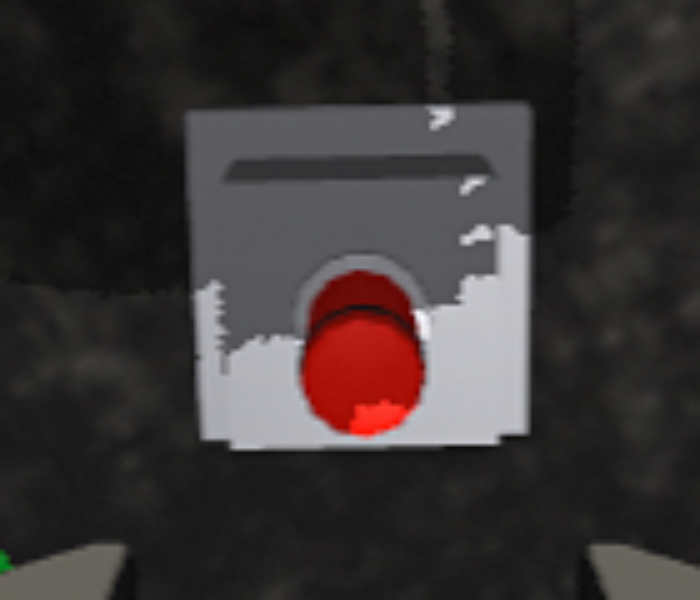

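The red pin in its holder is centred at (319.6,195), 2 px from the prediction. I grasp it, lift it straight up, and measure the tip with the wrist camera.

Run:
```python
from geo import *; from rig import *
pin=np.array([.4715,-.308])
move_straight(np.r_[pin,.19],rate=.2)
print(move_straight(np.r_[pin,.063],rate=.12,f_stop=25))
grip(.015,40);print(read_finger_gap(),np.round(read_contact_force(),1))
move_straight(np.r_[pin,.063+.09],rate=.15)
s=snap('wrist');pickle.dump(s,open('w4.pkl','wb'));save(s,'w4c.png',(250,130,390,270),5)
p=np.r_[pin,.153]
for k,h in dict(collar=.080-.063-.030,tip=.080-.063-.072).items(): print(k,proj(s,p+[0,0,h]).round(1))
print('t',read_time(),read_finger_gap())
```

```text
False
0.02307931083761707 [0.4 0.5 1.2]
collar [318.  220.1]
tip [318.  203.4]
t 14.825 0.023041132781645973
```

View pics/w4c.png

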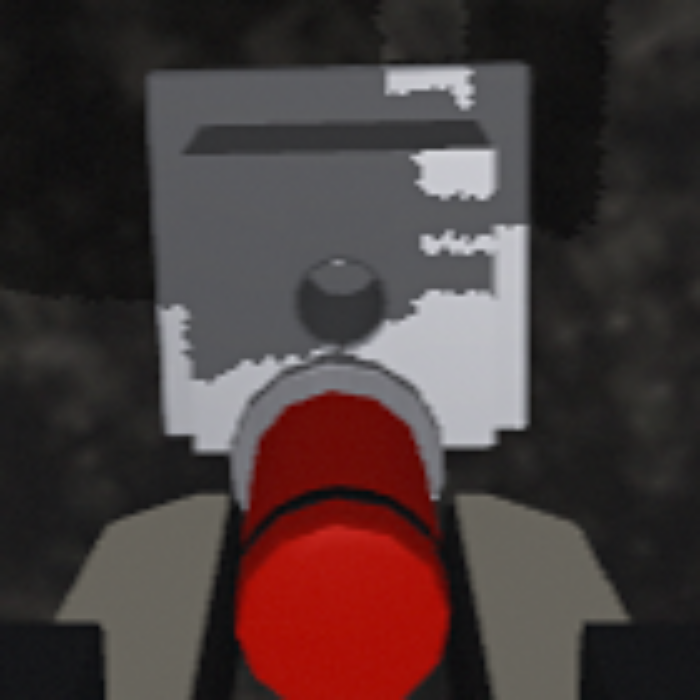

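The pin is held straight. Its tip edge shows at (317.6,199.5) against a predicted 199.6, and the holder hole is at (318,190.6). I carry it over the fork and check it against the fork hole in one view.

Run:
```python
from geo import *; from rig import *
s4=pickle.load(open('w4.pkl','rb'));print('holder hole pred',proj(s4,np.array([.4715,-.308,.05])).round(1),'seen 318 190.6')
p=np.array(read_tool_pos());move_straight(p+[0,0,.1],rate=.25)
R=tool(F,1)
move_ptp(FH+.16*n,R); move_straight(FH+.085*n,rate=.15)
s=snap('wrist');pickle.dump(s,open('w5.pkl','wb'));save(s,'w5c.png',(250,130,390,270),5)
print('fork pred',proj(s,FH).round(1),'tip',proj(s,FH+.03*n).round(1),'mm/px',(s['R']@FH+s['t'])[2]/s['f']*1e3)
print('t',read_time(),np.round(read_contact_force(),1),np.round(read_q(),2),read_finger_gap())
```

```text
holder hole pred [318.  189.7] seen 318 190.6
fork pred [317.  193.1] tip [317. 202.] mm/px 0.9287282657879471
t 18.05 [ 0.2  0.2 -1.8] [ 0.32 -0.24  1.8   0.14  1.17 -0.34] 0.023212138195770365
```

View pics/w5c.png

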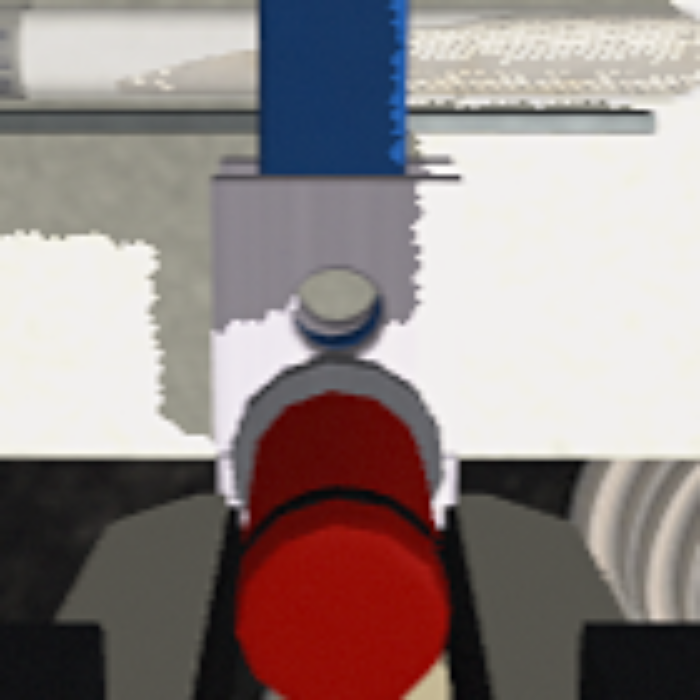

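The fork hole centre is at (317.9,192.0) against a predicted (317.0,193.1). I correct by +0.8 mm x and +1.4 mm y, then insert with a force stop.

```bash
sed -i 's/\[.0023,.0021,.0010\]/[.0031,.0035,.0010]/' geo.py
python3 - <<'E'
from geo import *; from rig import *
move_straight(FH+.085*n,rate=.1)
r=move_straight(FH+.011*n,rate=.05,f_stop=12)
p=np.array(read_tool_pos())
print(r,'h mm',((p-FH)@n*1e3).round(2),'F in fork frame',(F.T@np.array(read_contact_force())).round(1),'t',read_time(),read_finger_gap())
E
```

```text
True h mm 12.89 F in fork frame [-1.1  0.8  6.8] t 19.65 0.02258594255927277
```

It stopped at 12.9 mm against an expected 13.0, so the collar is seated. I press gently once more, release, back off and check.

Run:
```python
from look import *
print(move_straight(np.array(read_tool_pos())-.003*n,rate=.03,f_stop=12),((np.array(read_tool_pos())-FH)@n*1e3).round(2))
grip(.05); hold(.2)
move_straight(np.array(read_tool_pos())+.09*n,rate=.15)
s=snap('wrist');pickle.dump(s,open('w6.pkl','wb'));save(s,'w6c.png',(240,110,400,230),5)
C=cloud(s)
hsv=cv2.cvtColor(s['image'],cv2.COLOR_RGB2HSV);m=((hsv[...,0]<8)|(hsv[...,0]>172))&(hsv[...,1]>110)&(s['range_z']>0);m[:110]=0;m[240:]=0
P=(C[m]-FH)@F;print(m.sum(),'top height mm (expect 55)',np.percentile(P[:,2],[50,90,97])*1e3,'top centre',np.median(P[P[:,2]>.05],0)*1e3)
print('t',read_time(),np.round(read_contact_force(),1))
```

```text
False 12.64
871 top height mm (expect 55) [54.67611341 55.90806562 56.33364559] top centre [-0.39050059  0.57523183 55.09677552]
t 21.5583 [ 0.7 -0.3  0.7]
```

View pics/w6c.png

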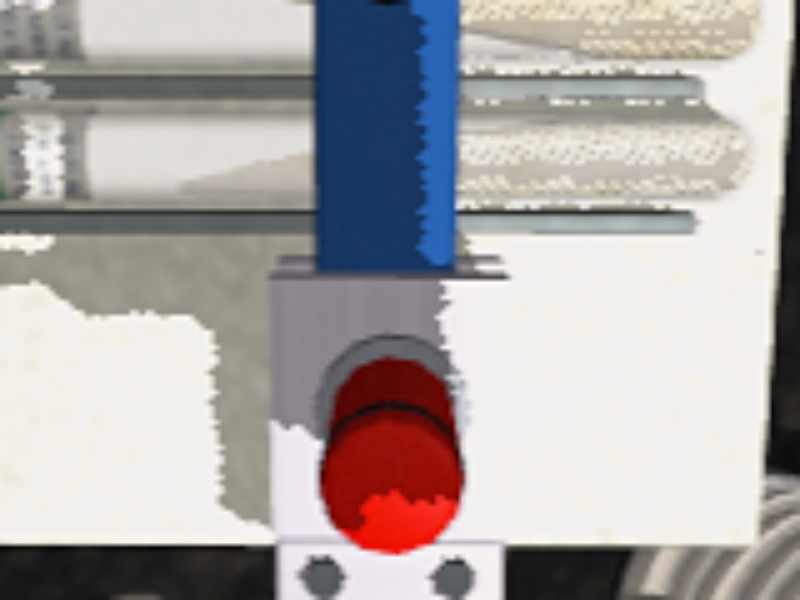

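The pin stands square on the fork at (318,200). Its handle top is 55 mm above the fork face, as it should be with the collar seated. The bar is in the fork and the gripper is clear.

```bash
python3 -c "
from rig import *
print(finish_job())"
```

```text
the job is handed in; nothing more can be done
None
```

The bar is swung across and lined up, the red pin is pushed through fork and bar with its collar seated on the fork, the gripper has let go, and I handed the job in at about 21.6 s.

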